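# Free the disc-cutter punch and hold it drawn for the sheet

### The job

Make the jeweller's disc cutter ready for a new sheet: swing its red-handled locking lever to the green middle mark (45 degrees) and leave it there, which frees the punch. Then take the punch by its black grip and draw it straight out along its leaning bore by about 33 mm, until the yellow band stands just clear of the block, without forcing it sideways and without pulling it out of the bore. Finish while holding it still right there, firmly in the gripper and still guided by the bore; leave the other things on the bench alone.

Things in the scene. Friction and masses are not known exactly. Their poses are not given: they have to be found in the camera images.
- stand: dark steel foot plate of the disc cutter, 135 x 150 x 12 mm, fixed to the table; origin at table height, 32 mm towards its +x from the point under the bore's mouth; z up, -x is the front, facing roughly the robot
- guide: steel block 90 x 130 x 76 mm fixed on the stand, leaning 25 degrees towards the stand's -x (the robot). Origin: the mouth of the punch's bore on the sloping top face, 101 mm above the table. z: up out of the bore along its axis (pull direction); y: along the block towards the lever's pivot and handle; x: away from the robot, in the top face. Top face: x -45..45, y -35..95 mm
- slot (a point): point on the bore's axis in the 4 mm sheet slot, 42 mm below the top face: above it the 40 mm thick guide plate, below it the 32 mm die plate; the straight 17 mm bore passes through both
- punch: loose punch, 0.19 to 0.35 kg, in the bore: 16 mm shank, 68 mm long, below a dark collar 32 mm wide, 6 mm thick. Origin on its axis at the collar's underside, z up along it. Home, the collar rests on the block and this origin is the guide's, so its z in the guide's frame is the lift. 0.5 mm play all round in the bore; it falls back if let go and comes right out at 68 mm lift
- punch_grip (a point): point on the punch's axis, 45 mm above the collar's underside, where to grip it: black round grip 16 mm in diameter, from 6 to 70 mm above the collar's underside, with a 21 mm wide brass cap from 70 to 78 mm
- punch_band (a point): point on the punch's axis at the lower edge of its yellow band, 30 mm below the collar's underside. The band is 10 mm wide, hidden in the bore when the punch is home; its lower edge comes out at 30 mm lift; the shank's foot leaves the sheet slot at 28 mm
- lever (a joint): steel locking lever on the block's top, its pivot parallel to the bore. 0 = locked (red mark): its tail lies 2 mm over the punch's collar and stops it; 0.785 = middle, green mark, punch free; 1.571 = far stop, white mark. It grows anticlockwise from above: the handle swings from the guide's +y towards its -x (the robot). Friction about 1.5 N at the handle; stays where left; starts at 0 to 0.12
- lever_grip (a point): point on the axis of the lever's red upright round handle (16 mm in diameter, from 16 to 64 mm above the block's top face, parallel to the bore), 42 mm above the top face and 80 mm from the pivot
- lever_pivot (a point): fixed point on the lever's pivot axis, 50 mm from the bore's axis along the guide's +y, 42 mm above the top face (level with lever_grip)
- green_mark (a point): centre of the green round mark, 16 mm across, on the block's top face, 30 mm from the pivot; at 0.785 the lever's 10 mm wide arm lies centrally over it. Like red and white marks lie at lever values 0 and 1.571
- strip: loose copper sheet strip, 32 x 110 x 4 mm, lying flat on the table behind the stand; origin at the centre of its underside, y along it
- discs_dish: loose small copper dish, 64 mm across, 22 mm high, on the table to the right of the stand; origin under its centre
- crucible: loose white ceramic crucible, 84 mm across the rim, 52 mm high; origin under its centre
- doming_block: loose 60 mm steel cube with round dimple marks; origin under its centre
- pliers_red: loose pliers with red handles, 155 mm long; origin in the middle at table height, jaws to +x
- pliers_blue: loose pliers with blue handles, 155 mm long; origin in the middle at table height, jaws to +x
- hammer: loose hammer, 240 mm long, lying on the table; origin under it
Not all that is in view belongs to the job. What is shaped like the punch but brown or turquoise is not meant. Leave any purple or turquoise look-alike of the stand alone.

How it is judged:
By the outcome, as a careful person would: the job done as asked, in the order asked, and still so for the second after the job is handed in, while the arm keeps its last pose, push and grip.
It also fails if it takes over 48 s, if anything falls off the work surface, if the arm or the gripper's body presses on something with over 40 N, if the wrist force passes 120 N, or if a joint passes its speed limit or range.

### The arm

A 6-joint arm with a two-finger parallel gripper is mounted at the origin on the work surface. World frame = base frame: x ahead of the robot, y to its left, z up, the work surface at z = 0. Lengths are in m, angles in rad, forces in N, time in s.
With the tool pointing down it reaches from about 0.375 to 0.975 m from the base axis. Payload 3.8 kg.
Tool frame: the origin (TCP) lies on the mounting face of the last link; the fingertips stand 173 mm ahead of it and the grasp point (between the pads) lies 155 mm ahead of it (bot.hold_point_z is the distance from the TCP to the grasp point, in m); z points along the fingers, y is the line along which they close (so a half turn about z gives the same grasp; the last joint's range is limited). The gripper opens to 85 mm and grips with 20 to 120 N. Pads are 22 mm wide; open, the fingers measure 114 mm over their backs; the gripper's body (76 mm by 85 mm) begins 54 mm behind the grasp point. The pads swing forward as they close: fully open they stand 13 mm farther back than shut.
Start: joints at [1.252, 0.264, 1.604, -0, 1.274, -0.037], TCP at [0.188, 0.648, 0.405] pointing down, gripper open.
Joint ranges: [-2.63, 2.63], [-0.94, 2.18], [0.31, 2.57], [-1.31, 4.45], [0, 2.66], [-2.55, 2.55]. Speed limits (rad/s): [2.57, 2.57, 3.14, 3.14, 3.14, 3.14].

### API

Orientations are given as a rotation vector (axis times angle).
In Python, from workcell import bot, optics gives the robot as it stands.
- The arm moves only by the shell command python3 -m jog 'ROWS' [OPENING] [FORCE]. ROWS is JSON, a list of rows, each an object of numbers: "dx", "dy", "dz": the shift along the tool's x, y, z in mm; "ax", "ay", "az": the turn, a rotation vector about the tool's x, y, z in degrees. A call has 1 to 20 rows; each row shifts and turns the commanded pose from where the row before left it, along the tool's axes as they then stand; what a row does not reach is not made up. A row lasts 1/12 s, in which the tool goes at most 41.7 mm and 7.16 degrees, less where a joint would pass 70% of its speed; a pose out of reach is approached as far as the arm can. A call with a gripper value outside its range is refused whole. OPENING is the opening, from 0 (shut) to 1 (fully open), set as the call begins (- or left out, the last holds). The fingers move at their own pace and stop on an object; FORCE is the grip in N (left out, the last holds). Time passes only in rows, so rows that do not move let the fingers close. It gives the time, the measured TCP pose, the force, the opening and the grip force at its end, in the units of the state.
- bot.read_state(): the state, without advancing time (a new reading comes with each control period).
- optics.read_camera(name): name is "scene" or "top" or "wrist"; returns a dict with "img" (480x640x3 uint8, red, green, blue), "vertical_fov" (degrees; the focal length in pixels is half the picture's height over the tangent of half this angle, whatever the lens; pixels are square), "cx", "cy" (the principal point, pixels), "k1" (the pictures are not rectified: a ray, as slopes to the right and down, at radius r is drawn at 1 + k1 r^2 times it, then the intrinsics apply), "R" (3x3) and "t" (3): a world point X has camera coordinates R X + t; the wrist camera has in their place "tool_from_camera" (4x4, takes a point from camera to tool coordinates, whose origin is the TCP and whose axes are the flange's). Camera axes: x right, y down, z forward; pixel columns grow to the right and rows downward; lengths in m; the calibration is good to about 2 mm. A picture is of the moment at which its call begins: read the wrist's pose just before it. There is no depth.
- bot.finish_job(): hands the job in; it is judged then, once.
The state is a dict: "time": time; "q": joint angles; "joint_vel": joint speeds; "joint_torque": joint torques, N m; "tool_pos": TCP position; "tcp_rot": TCP orientation; "wrist_force": force on the tool from outside, world axes, zero at the start; "torque": the same for the moment, N m; "width": opening from 0.0 (shut) to 1.0 (fully open); "grip_force": force on a finger pad.
Only numpy, scipy, OpenCV 4.12 (cv2) and the standard library are available. Lean on these libraries where they do the work, as an engineer would, in place of code of your own. Each camera call takes 0.05 s, during which the arm holds its last target. There are 200 camera calls.

## Working session

There is one attempt and no reset: what is moved stays moved. The work goes in short steps, Python scripts to look and compute and a shell command to move; the robot and the scene stay as the last step left them, time stands still between calls to the robot, and variables do not carry over. Pictures are saved under pics/ and viewed, at most 12 in all, crops included, and the job is handed in when it is done.

```bash
mkdir -p pics; ls
python3 - <<'E'
from workcell import bot, optics
import cv2
print(bot.read_state(), bot.hold_point_z)
for n in ("scene","top"):
    c=optics.read_camera(n); cv2.imwrite(f"pics/{n}0.png",c["img"][:,:,::-1])
    print(n,{k:v for k,v in c.items() if k!="img"})
E
```

```text
pics
{'time': 0.0, 'q': array([ 1.25208561e+00,  2.64785020e-01,  1.60537813e+00,  3.10394946e-05,
        1.27369835e+00, -3.68934526e-02]), 'joint_vel': array([-0.00173025,  0.00013659, -0.00036688, -0.00128474, -0.0008136 ,
       -0.00031672]), 'joint_torque': array([-2.63662630e-03, -5.15094566e+01, -3.67320979e+01, -3.01265436e-04,
        1.28016292e-02,  1.15633250e-05]), 'tool_pos': array([0.18760464, 0.64805158, 0.40333788]), 'tcp_rot': array([-0.44116751, -3.11002552,  0.00349899]), 'wrist_force': array([-0.1559806 , -0.33870616, -0.00679344]), 'torque': array([ 0.04178861, -0.0110455 ,  0.01516505]), 'grip_force': 0.0, 'width': 1.0020003142965679} 0.1547
scene {'vertical_fov': 54.59391128940171, 'cx': 316.1123119921375, 'cy': 231.8671641066644, 'k1': 0.03688483313825943, 'R': array([[ 0.73306367,  0.68008199,  0.01030219],
       [ 0.59314842, -0.6317984 , -0.49900474],
       [-0.33285523,  0.37191297, -0.86653802]]), 't': array([-0.41481807, -0.26711469,  1.38060818])}
top {'vertical_fov': 48.16609855533814, 'cx': 325.6986963266367, 'cy': 238.7408135418474, 'k1': -0.014329707215619351, 'R': array([[ 0.00996377, -0.99985939, -0.01348818],
       [-0.99535486, -0.00862535, -0.09588696],
       [ 0.09575713,  0.01438092, -0.99530084]]), 't': array([0.03618698, 0.55143163, 1.56768132])}
```

View pics/scene0.png

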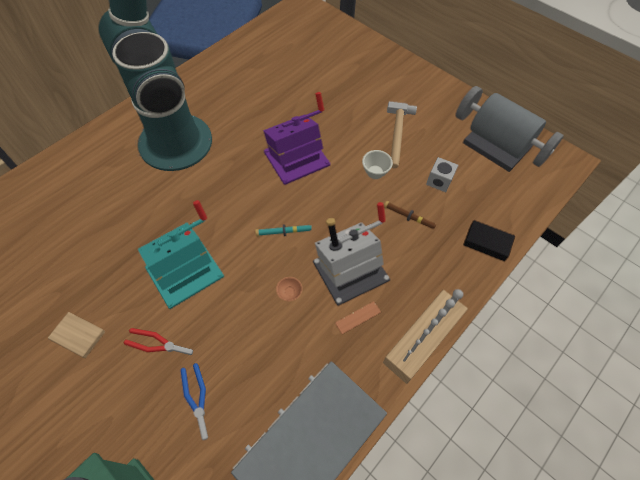

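View pics/top0.png

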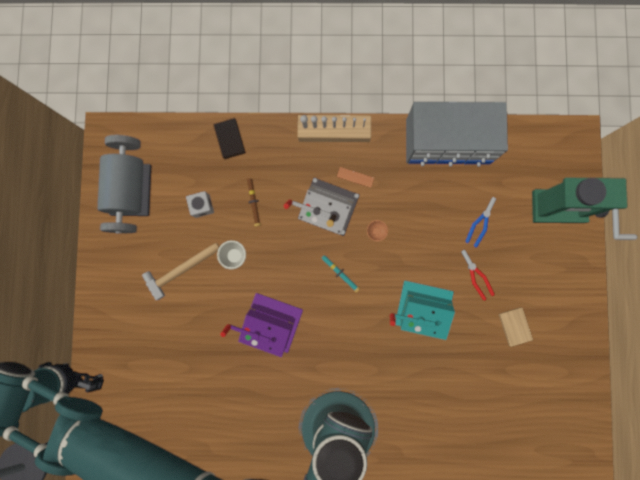

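Scene view: the steel disc cutter is at (350,255), with its red handle at (381,212) and its brass-capped punch at (332,232). In the top view it is at (325,208), handle (289,203), punch about (331,220).

Look-alikes (scene pixels):
- Purple stand at (296,145), red handle (319,101).
- Turquoise stand at (180,262), red handle (200,210).
- Turquoise rod at (285,230).
- Brown rod at (410,215).

I choose the grey steel one and check it in a close crop.

```bash
python3 - <<'E'
import cv2, numpy as np
a=cv2.imread("pics/scene0.png")[185:305,290:420]; b=cv2.imread("pics/top0.png")[165:245,275:375]
a=cv2.resize(a,(520,480),interpolation=cv2.INTER_CUBIC); b=cv2.resize(b,None,fx=2.8,fy=2.8,interpolation=cv2.INTER_CUBIC)
o=np.zeros((480,800,3),np.uint8); o[:,:520]=a; o[:b.shape[0],520:]=b
cv2.imwrite("pics/crop0.png",o)
E
cat > h.py <<'E'
import numpy as np, cv2
from scipy.spatial.transform import Rotation as Rot
from workcell import bot, optics
def K(c):
    f=240/np.tan(np.radians(c["vertical_fov"]/2)); return np.array([[f,0,c["cx"]],[0,f,c["cy"]],[0,0,1]])
def pose(c,s=None):   # world->camera R,t
    if "R" in c: return np.array(c["R"]),np.array(c["t"])
    T=np.eye(4); T[:3,:3]=Rot.from_rotvec(s["tcp_rot"]).as_matrix(); T[:3,3]=s["tool_pos"]
    M=np.linalg.inv(T@np.array(c["tool_from_camera"])); return M[:3,:3],M[:3,3]
def und(c,px): return cv2.undistortPoints(np.array(px,float).reshape(-1,1,2),K(c),np.array([c["k1"],0,0,0.]))[:,0]
def ray(c,px,s=None):
    R,t=pose(c,s); d=R.T@np.append(und(c,px)[0],1); return -R.T@t, d/np.linalg.norm(d)
def tri(rays):
    A=sum(np.eye(3)-np.outer(d,d) for o,d in rays); b=sum((np.eye(3)-np.outer(d,d))@o for o,d in rays)
    X=np.linalg.solve(A,b); return X,[np.linalg.norm((np.eye(3)-np.outer(d,d))@(X-o))*1e3 for o,d in rays]
def onz(r,z): o,d=r; return o+d*(z-o[2])/d[2]
def proj(c,X,s=None):
    R,t=pose(c,s); return cv2.projectPoints(np.array(X,float).reshape(-1,1,3),cv2.Rodrigues(R)[0],t,K(c),np.array([c["k1"],0,0,0.]))[0][:,0]
E
```

```text
(no output)
```

View pics/crop0.png

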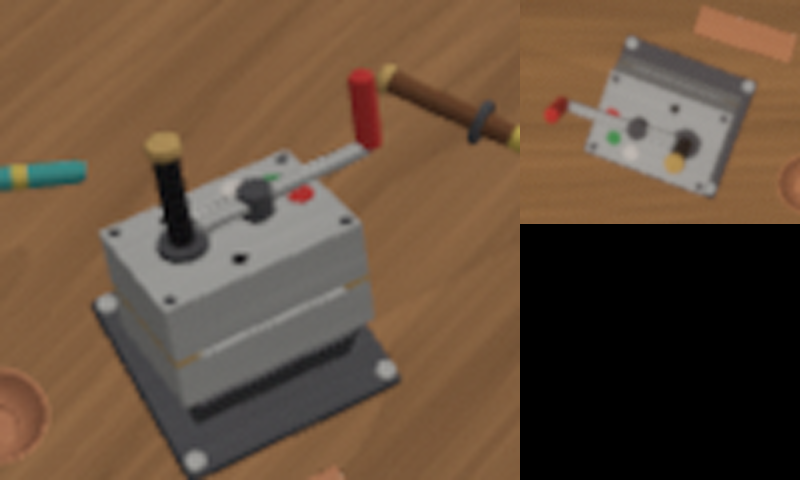

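The crop confirms it: grey steel cutter with the punch's cap at scene (331,220), its collar at (336,246), and the handle from (380,204) to (382,221). The lever points near the red mark.

Run:
```python
from h import *
S=optics.read_camera("scene");T=optics.read_camera("top")
s=lambda x,y:(x/4+290,y/4+185); t=lambda x,y:((x-520)/2.8+275,y/2.8+165)
pts=dict(cap=(s(163,140),t(675,162)),collar=(s(183,242),t(686,143)),htop=(s(362,75),t(551,115)),hbot=(s(370,146),t(564,103)),
 piv=(s(257,190),t(637,127)),red=(s(301,194),t(613,113)),dA=(s(113,232),t(704,188)),dB=(s(170,300),t(727,118)),dC=(s(283,158),t(592,148)),dD=(s(346,221),t(615,78)))
for k,(a,b) in pts.items():
    X,e=tri([ray(S,a),ray(T,b)]); print(k,X.round(4),np.round(e,1))
w=[onz(ray(T,t(*p)),.012)[:2].round(4) for p in((631,43),(748,87),(710,188))]; print("top screws",w)
w=[onz(ray(S,s(*p)),.012)[:2].round(4) for p in((386,370),(195,461),(106,303))]; print("scene screws",w)
c=optics.read_camera("wrist"); print({k:v for k,v in c.items() if k!="img"})
```

```text
cap [0.581  0.0279 0.1733] [1.1 1.1]
collar [0.6095 0.0174 0.1026] [1.3 1.3]
htop [0.629  0.1502 0.1544] [1.2 1.2]
hbot [0.6493 0.1418 0.1069] [1.7 1.7]
piv [0.6232 0.0667 0.1178] [1.2 1.2]
red [0.6394 0.0914 0.1011] [0.6 0.6]
dA [5.671e-01 1.000e-04 8.430e-02] [3.3 3.3]
dB [ 0.6336 -0.0229  0.1181] [2.1 2.1]
dC [0.6073 0.1145 0.0779] [1.7 1.7]
dD [0.6736 0.0894 0.1126] [0.8 0.8]
top screws [array([0.7299, 0.0768]), array([ 0.6827, -0.0499]), array([ 0.5728, -0.0097])]
scene screws [array([0.7328, 0.0766]), array([ 0.6861, -0.0494]), array([ 0.5747, -0.0083])]
{'vertical_fov': 65.57871667805377, 'cx': 312.8709300342218, 'cy': 245.9900444902917, 'k1': 0.013263782257180294, 'tool_from_camera': array([[-1.02452485e-03, -9.57343363e-01, -2.88950924e-01,
         7.42649505e-02],
       [ 9.99998771e-01, -6.37995073e-04, -1.43188068e-03,
         5.42368957e-04],
       [ 1.18645220e-03, -2.88952036e-01,  9.57342840e-01,
         3.17590147e-02],
       [ 0.00000000e+00,  0.00000000e+00,  0.00000000e+00,
         1.00000000e+00]])}
```

```bash
cat >> h.py <<'E'
M=np.array([0.6125,0.0168,0.101]); YAW=np.radians(-20.3)
try: M,YAW=np.load("guide.npz")["M"],float(np.load("guide.npz")["yaw"])
except OSError: pass
G=(Rot.from_euler("z",YAW)*Rot.from_euler("y",-25,degrees=True)).as_matrix()   # guide axes in columns
RT=G@np.diag([-1,1,-1.])                                                       # tool: z down the bore, y = guide y
def plan(p_guide):
    "moves taking the grasp point to p_guide (mm, guide frame): turn first, then shift"
    s=bot.read_state(); R=Rot.from_rotvec(s["tcp_rot"]); tgt=M+G@(np.array(p_guide)/1e3+[0,0,bot.hold_point_z])
    print("turn deg",np.degrees((R.inv()*Rot.from_matrix(RT)).as_rotvec()).round(2))
    print("then shift mm, target axes",(RT.T@(tgt-s["tool_pos"])*1e3).round(1)," now axes",(R.inv().apply(tgt-s["tool_pos"])*1e3).round(1))
    print("grasp pt in guide mm",(G.T@(s["tool_pos"]+R.apply([0,0,bot.hold_point_z])-M)*1e3).round(1),"t",s["time"],"F",s["wrist_force"].round(1),s["width"],s["grip_force"])
E
python3 -c "
from h import *
plan([0,70,152])"
```

```text
turn deg [  0.84 -24.99   4.1 ]
then shift mm, target axes [-431.6 -374.8  228.9]  now axes [-459.5 -409.1   25.5]
grasp pt in guide mm [-497.   444.6  395.4] t 0.25 F [ 0.4 -0.  -0.9] 0.9996632517149147 0.0
```

```bash
python3 -m jog '[{"dx":-12,"dy":-11,"dz":1},{"dx":-25,"dy":-22,"dz":1},{"dx":-25,"dy":-22,"dz":1},{"dx":-25,"dy":-22,"dz":1},{"dx":-25,"dy":-22,"dz":1},{"dx":-25,"dy":-22,"dz":1},{"dx":-25,"dy":-22,"dz":1},{"dx":-25,"dy":-22,"dz":1},{"dx":-25,"dy":-22,"dz":1},{"dx":-25,"dy":-22,"dz":1},{"dx":-25,"dy":-22,"dz":1},{"dx":-25,"dy":-22,"dz":1},{"dx":-25,"dy":-22,"dz":1},{"dx":-25,"dy":-22,"dz":1},{"dx":-25,"dy":-22,"dz":1},{"dx":-25,"dy":-22,"dz":1},{"dx":-25,"dy":-22,"dz":1},{"dx":-25,"dy":-22,"dz":1},{"dx":-23,"dy":-24,"dz":1}]' 0.5 20
python3 -m jog '[{"ay":-5,"az":0.8,"ax":0.2},{"ay":-5,"az":0.8,"ax":0.2},{"ay":-5,"az":0.8,"ax":0.2},{"ay":-5,"az":0.8,"ax":0.2},{"ay":-5,"az":0.8,"ax":0.2},{},{}]'
python3 - <<'E'
from h import *
plan([0,70,152])
s=bot.read_state(); c=optics.read_camera("wrist"); cv2.imwrite("pics/w1.png",c["img"][:,:,::-1])
import pickle; pickle.dump((s,c),open("w1.pkl","wb"))
for n,p in dict(cap=[0,0,78],collar=[0,0,6],htop=[0,130,64],green=[-21.2,71.2,0],red=[0,80,0],white=[-30,50,0]).items(): print(n,proj(c,M+G@np.array(p)/1e3,s).round(0))
E
```

```text
turn deg [  0.84 -24.99   4.1 ]
then shift mm, target axes [-431.6 -374.8  228.9]  now axes [-459.5 -409.1   25.5]
grasp pt in guide mm [-497.   444.6  395.4] t 0.25 F [ 0.4 -0.  -0.9] 0.9996632517149147 0.0
cap [[-195.  812.]]
collar [[-110.  724.]]
htop [[-40. 793.]]
green [[-37. 697.]]
red [[-33. 719.]]
white [[-54. 688.]]invalid input
invalid input
```

View pics/w1.png

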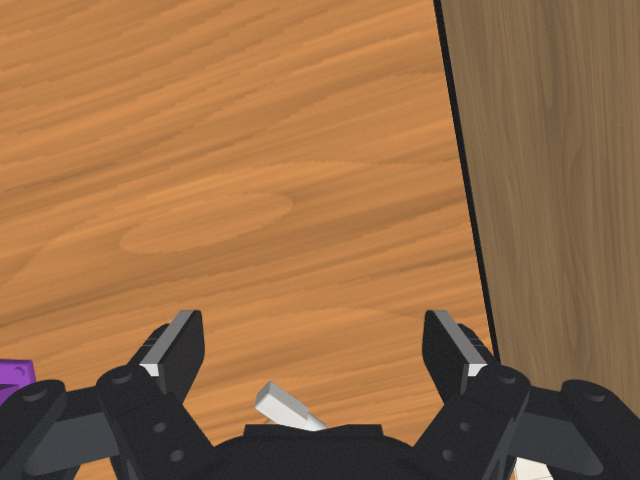

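The picture shows the arm still at its start pose: both calls were refused as invalid input. I'll try one full row.

```bash
python3 -m jog '[{"dx":-12,"dy":-11,"dz":1,"ax":0,"ay":0,"az":0}]' 0.5 20; python3 -m jog --help | head -20
```

```text
time: 0.38
tool_pos: [0.1951, 0.6358, 0.4036]
tcp_rot: [-0.439, -3.11, -0.002]
wrist_force: [0.4, 0.3, -0.5]
width: 0.887
grip_force: 0.0invalid input: not JSON, or not a number
```

All six keys are required.

```bash
python3 -m jog '[{"dx":-25,"dy":-22,"dz":1,"ax":0,"ay":0,"az":0},{"dx":-25,"dy":-22,"dz":1,"ax":0,"ay":0,"az":0},{"dx":-25,"dy":-22,"dz":1,"ax":0,"ay":0,"az":0},{"dx":-25,"dy":-22,"dz":1,"ax":0,"ay":0,"az":0},{"dx":-25,"dy":-22,"dz":1,"ax":0,"ay":0,"az":0},{"dx":-25,"dy":-22,"dz":1,"ax":0,"ay":0,"az":0},{"dx":-25,"dy":-22,"dz":1,"ax":0,"ay":0,"az":0},{"dx":-25,"dy":-22,"dz":1,"ax":0,"ay":0,"az":0},{"dx":-25,"dy":-22,"dz":1,"ax":0,"ay":0,"az":0},{"dx":-25,"dy":-22,"dz":1,"ax":0,"ay":0,"az":0},{"dx":-25,"dy":-22,"dz":1,"ax":0,"ay":0,"az":0},{"dx":-25,"dy":-22,"dz":1,"ax":0,"ay":0,"az":0},{"dx":-25,"dy":-22,"dz":1,"ax":0,"ay":0,"az":0},{"dx":-25,"dy":-22,"dz":1,"ax":0,"ay":0,"az":0},{"dx":-25,"dy":-22,"dz":1,"ax":0,"ay":0,"az":0},{"dx":-25,"dy":-22,"dz":1,"ax":0,"ay":0,"az":0},{"dx":-25,"dy":-22,"dz":1,"ax":0,"ay":0,"az":0},{"dx":-23,"dy":-24,"dz":1,"ax":0,"ay":0,"az":0}]' 0.5 20
python3 -m jog '[{"dx":0,"dy":0,"dz":0,"ax":0.2,"ay":-5,"az":0.8},{"dx":0,"dy":0,"dz":0,"ax":0.2,"ay":-5,"az":0.8},{"dx":0,"dy":0,"dz":0,"ax":0.2,"ay":-5,"az":0.8},{"dx":0,"dy":0,"dz":0,"ax":0.2,"ay":-5,"az":0.8},{"dx":0,"dy":0,"dz":0,"ax":0.2,"ay":-5,"az":0.8},{"dx":0,"dy":0,"dz":0,"ax":0,"ay":0,"az":0},{"dx":0,"dy":0,"dz":0,"ax":0,"ay":0,"az":0}]'
cat > look.py <<'E'
import sys,pickle
from h import *
n=sys.argv[1]; plan([0,70,152])
s=bot.read_state(); c=optics.read_camera("wrist"); cv2.imwrite(f"pics/{n}.png",c["img"][:,:,::-1]); pickle.dump((s,c),open(f"{n}.pkl","wb"))
for n,p in dict(cap=[0,0,78],collar=[0,0,6],htop=[0,130,64],green=[-21.2,71.2,0],red=[0,80,0],white=[-30,50,0]).items(): print(n,proj(c,M+G@np.array(p)/1e3,s).round(0))
E
python3 look.py w2
```

```text
time: 1.88
tool_pos: [0.5166, 0.1261, 0.3859]
tcp_rot: [0.441, 3.11, 0.001]
wrist_force: [0.4, 0.9, 0.3]
width: 0.501
grip_force: 0.0
time: 2.47
tool_pos: [0.5151, 0.1278, 0.3855]
tcp_rot: [0.474, 2.671, -0.108]
wrist_force: [0.1, 0.4, 0.3]
width: 0.497
grip_force: 0.0
turn deg [-0.07 -0.12  0.18]
then shift mm, target axes [ 2.6 -0.3  6. ]  now axes [ 2.6 -0.3  6. ]
grasp pt in guide mm [  2.3  70.1 158. ] t 2.4667 F [0.1 0.4 0.3] 0.49663577276877324 0.0
cap [[192. 264.]]
collar [[221. 233.]]
htop [[410. 257.]]
green [[315. 204.]]
red [[326. 231.]]
white [[287. 192.]]
```

View pics/w2.png

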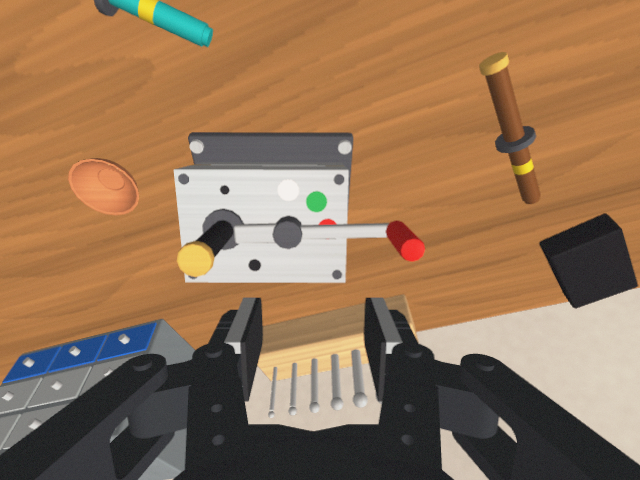

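Wrist view from above the block: cap at (196,259), collar (221,230), handle top (411,249), green mark (317,201), white (288,190), and the lever near the red mark at (328,226). All lie within a few pixels of where I predicted. Now I refine with masks.

```bash
cat > meas.py <<'E'
import sys,pickle
from h import *
s,c=pickle.load(open(sys.argv[1]+".pkl","rb")); hsv=cv2.cvtColor(c["img"],cv2.COLOR_RGB2HSV)
def at(px,z):  # guide-frame mm at guide height z mm
    o,d=ray(c,px,s); o=G.T@(o-M)*1e3; d=G.T@d; return (o+d*(z-o[2])/d[2]).round(1)
def blob(lo,hi,near,rad=45):
    m=cv2.inRange(hsv,np.array(lo),np.array(hi)); k=np.zeros_like(m); cv2.circle(k,tuple(int(v) for v in near),rad,255,-1)
    n,l,st,ce=cv2.connectedComponentsWithStats(m&k); i=1+np.argmax(st[1:,4]); 
    return ce[i],st[i,4],cv2.findContours((l==i).astype(np.uint8),0,2)[0][0]
P=lambda p:proj(c,M+G@np.array(p)/1e3,s)[0]
def rpt(name,lo,hi,p,z,rad):
    try: ce,a,_=blob(lo,hi,P(p),rad); print(name,ce.round(1),a,"meas",at(ce,z),"exp",p)
    except ValueError: print(name,"none")
E
cat > m2.py <<'E'
from meas import *
rpt("green",(45,80,60),(85,255,255),[-21.2,71.2,0],0,25)
rpt("white",(0,0,225),(180,30,255),[-30,50,0],0,14)
rpt("cap",(18,120,190),(32,255,255),[0,0,78],78,40)
for lo in (200,170): rpt("handle top",(0,180,lo),(8,255,255),[0,130,64],64,30)
rpt("handle",(0,150,80),(8,255,255),[0,130,64],50,40)
E
python3 m2.py w2
```

```text
green [316.1 201.3] 330 meas [-23.3  72.3   0. ] exp [-21.2, 71.2, 0]
white [286.6 191. ] 510 meas [-31.  50.   0.] exp [-30, 50, 0]
cap [194.5 259.8] 911 meas [-2.6  1.9 78. ] exp [0, 0, 78]
handle top [412.6 249.7] 419 meas [ -4.8 131.   64. ] exp [0, 130, 64]
handle top [412.5 249.6] 435 meas [ -4.9 130.9  64. ] exp [0, 130, 64]
handle [405.3 241.6] 950 meas [ -5.9 129.7  50. ] exp [0, 130, 64]
```

```bash
python3 - <<'E'
from h import *
np.savez("guide.npz",M=M+G@np.array([-2.2,1,0])/1e3,yaw=YAW)
E
python3 -m jog '[{"dx":2,"dy":20,"dz":0,"ax":0,"ay":0,"az":0},{"dx":2,"dy":20,"dz":0,"ax":0,"ay":0,"az":0},{"dx":3,"dy":21,"dz":0,"ax":0,"ay":0,"az":0},{"dx":0,"dy":0,"dz":20,"ax":0,"ay":0,"az":0},{"dx":0,"dy":0,"dz":20,"ax":0,"ay":0,"az":0},{"dx":0,"dy":0,"dz":20,"ax":0,"ay":0,"az":0},{"dx":0,"dy":0,"dz":0,"ax":0,"ay":0,"az":0},{"dx":0,"dy":0,"dz":0,"ax":0,"ay":0,"az":0}]'
python3 look.py w3; python3 m2.py w3; python3 -c "
from h import *
plan([-2.6,129.9,42])"
```

```text
time: 3.18
tool_pos: [0.5547, 0.1777, 0.3269]
tcp_rot: [0.477, 2.672, -0.111]
wrist_force: [-0.4, 0.5, 0.6]
width: 0.5
grip_force: 0.0
turn deg [-0.22 -0.2   0.1 ]
then shift mm, target axes [ -2.1 -59.9 -55.5]  now axes [ -1.8 -60.1 -55.3]
grasp pt in guide mm [ -2.6 129.3  96.5] t 3.1833 F [-0.4  0.5  0.6] 0.5001750573800995 0.0
cap [[  6. 323.]]
collar [[101. 266.]]
htop [[314. 309.]]
green [[218. 230.]]
red [[234. 263.]]
white [[182. 216.]]
green [218.  230.1] 517 meas [-21.1  71.3  -0. ] exp [-21.2, 71.2, 0]
white [180.9 215.5] 586 meas [-30.1  49.6   0. ] exp [-30, 50, 0]
cap [ 17.6 323.1] 1369 meas [-0.1  4.8 78. ] exp [0, 0, 78]
handle top [315.4 303.4] 731 meas [ -2.8 130.6  64. ] exp [0, 130, 64]
handle top [316.4 302. ] 812 meas [ -3.5 131.   64. ] exp [0, 130, 64]
handle [315.  293.1] 1390 meas [ -1.8 130.4  50. ] exp [0, 130, 64]
turn deg [-0.12 -0.06  0.08]
then shift mm, target axes [ 1.3 -0.3 55.7]  now axes [ 1.3 -0.2 55.7]
grasp pt in guide mm [ -1.4 129.9  97.7] t 3.2333 F [ 0.9 -1.  -0.1] 0.5034928758069598 0.0
```

View pics/w3.png

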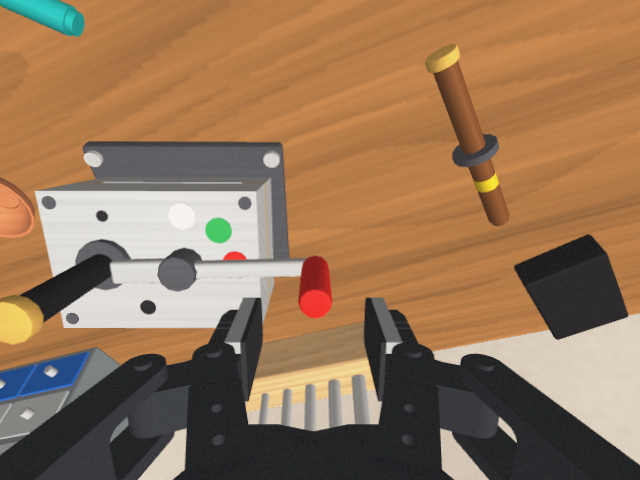

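The red handle top is at (315,303), between the open pads, and the marks agree with the model to 0.4 mm. I descend and close.

```bash
python3 -m jog '[{"dx":1,"dy":0,"dz":15,"ax":0,"ay":0,"az":0},{"dx":0,"dy":0,"dz":15,"ax":0,"ay":0,"az":0},{"dx":0,"dy":0,"dz":15,"ax":0,"ay":0,"az":0},{"dx":0,"dy":0,"dz":10.5,"ax":0,"ay":0,"az":0},{"dx":0,"dy":0,"dz":0,"ax":0,"ay":0,"az":0}]'
python3 -m jog '[{"dx":0,"dy":0,"dz":0,"ax":0,"ay":0,"az":0},{"dx":0,"dy":0,"dz":0,"ax":0,"ay":0,"az":0},{"dx":0,"dy":0,"dz":0,"ax":0,"ay":0,"az":0},{"dx":0,"dy":0,"dz":0,"ax":0,"ay":0,"az":0},{"dx":0,"dy":0,"dz":0,"ax":0,"ay":0,"az":0},{"dx":0,"dy":0,"dz":0,"ax":0,"ay":0,"az":0},{"dx":0,"dy":0,"dz":0,"ax":0,"ay":0,"az":0},{"dx":0,"dy":0,"dz":0,"ax":0,"ay":0,"az":0}]' 0.1 25
python3 -c "
from h import *
plan([-3,130,42])
a=np.radians(np.array([2.5,10,17.5,25,32.5,40,45]))
print(np.c_[-80*np.sin(a),50+80*np.cos(a)].round(1))"
```

```text
time: 3.65
tool_pos: [0.5758, 0.1699, 0.2766]
tcp_rot: [0.476, 2.67, -0.11]
wrist_force: [-0.7, -0.8, 0.2]
width: 0.497
grip_force: 0.0
time: 4.32
tool_pos: [0.5761, 0.1702, 0.2789]
tcp_rot: [0.476, 2.667, -0.108]
wrist_force: [-2.7, -2.5, 5.9]
width: 0.181
grip_force: 26.6
turn deg [-0.05  0.1   0.09]
then shift mm, target axes [ 1.2 -0.3  1.4]  now axes [ 1.2 -0.3  1.4]
grasp pt in guide mm [ -1.5 130.2  43.4] t 4.3167 F [-2.7 -2.5  5.9] 0.18126107262609722 26.572110056877136
[[ -3.5 129.9]
 [-13.9 128.8]
 [-24.1 126.3]
 [-33.8 122.5]
 [-43.  117.5]
 [-51.4 111.3]
 [-56.6 106.6]]
```

```bash
python3 -m jog '[{"dx":5.4,"dy":-0.4,"dz":0,"ax":0,"ay":0,"az":0},{"dx":5.5,"dy":-0.8,"dz":0,"ax":0,"ay":0,"az":0},{"dx":5.1,"dy":-1.1,"dz":0,"ax":0,"ay":0,"az":0},{"dx":5.1,"dy":-1.4,"dz":0,"ax":0,"ay":0,"az":0},{"dx":4.9,"dy":-1.7,"dz":0,"ax":0,"ay":0,"az":0},{"dx":4.8,"dy":-2.1,"dz":0,"ax":0,"ay":0,"az":0},{"dx":4.7,"dy":-2.4,"dz":0,"ax":0,"ay":0,"az":0},{"dx":4.5,"dy":-2.6,"dz":0,"ax":0,"ay":0,"az":0},{"dx":4.3,"dy":-2.9,"dz":0,"ax":0,"ay":0,"az":0},{"dx":4.1,"dy":-3.3,"dz":0,"ax":0,"ay":0,"az":0},{"dx":5.2,"dy":-4.7,"dz":0,"ax":0,"ay":0,"az":0},{"dx":0,"dy":0,"dz":0,"ax":0,"ay":0,"az":0},{"dx":0,"dy":0,"dz":0,"ax":0,"ay":0,"az":0}]'
python3 look.py w4; python3 m2.py w4
```

```text
time: 5.4
tool_pos: [0.5211, 0.1677, 0.2551]
tcp_rot: [0.475, 2.668, -0.1]
wrist_force: [-6.9, 13.4, 7.7]
width: 0.179
grip_force: 27.4
turn deg [ 0.28 -0.03  0.06]
then shift mm, target axes [ -57.8  -38.9 -108.7]  now axes [ -57.7  -38.4 -108.9]
grasp pt in guide mm [-57.9 109.6  43.3] t 5.4 F [-6.9 13.4  7.7] 0.17927885530489232 27.381437122821808
cap [[-27. 559.]]
collar [[ 98. 403.]]
htop [[368. 513.]]
green [[237. 360.]]
red [[256. 395.]]
white [[194. 345.]]
green [232.1 352.6] 159 meas [-25.4  68.9   0. ] exp [-21.2, 71.2, 0]
white [193.4 341.5] 434 meas [-31.9  49.8   0. ] exp [-30, 50, 0]
cap none
handle top none
handle top none
handle none
```

View pics/w4.png

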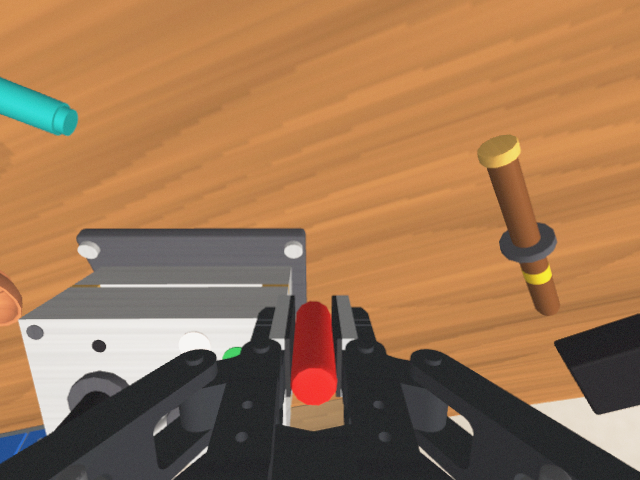

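The handle at (313,385) is still centred in the pads and the lever has swung towards the green mark. I release, back off along the handle and measure the lever's angle.

```bash
python3 -m jog '[{"dx":0,"dy":0,"dz":0,"ax":0,"ay":0,"az":0},{"dx":0,"dy":0,"dz":0,"ax":0,"ay":0,"az":0},{"dx":0,"dy":0,"dz":0,"ax":0,"ay":0,"az":0},{"dx":0,"dy":0,"dz":0,"ax":0,"ay":0,"az":0},{"dx":0,"dy":0,"dz":-15,"ax":0,"ay":0,"az":0},{"dx":0,"dy":0,"dz":-25,"ax":0,"ay":0,"az":0},{"dx":-5,"dy":-10,"dz":-25,"ax":0,"ay":0,"az":0},{"dx":-15,"dy":-10,"dz":-25,"ax":0,"ay":0,"az":0},{"dx":-15,"dy":-10,"dz":-20,"ax":0,"ay":0,"az":0},{"dx":0,"dy":0,"dz":0,"ax":0,"ay":0,"az":0},{"dx":0,"dy":0,"dz":0,"ax":0,"ay":0,"az":0}]' 0.5
python3 look.py w5
cat > m5.py <<'E'
from meas import *
rpt("green",(45,80,60),(85,255,255),[-21.2,71.2,0],0,25)
rpt("white",(0,0,225),(180,30,255),[-30,50,0],0,14)
rpt("redmark",(0,150,150),(8,255,255),[0,80,0],0,18)
rpt("cap",(18,120,190),(32,255,255),[0,0,78],78,40)
for lo in (200,170): rpt("handle top",(0,180,lo),(8,255,255),[-56.6,106.6,64],64,30)
rpt("handle",(0,150,80),(8,255,255),[-56.6,106.6,64],45,40)
E
python3 m5.py w5
python3 - <<'E'
import cv2; i=cv2.imread("pics/w5.png"); cv2.imwrite("pics/w5c.png",cv2.resize(i[60:360,130:530],(800,600),interpolation=cv2.INTER_CUBIC))
E
```

```text
time: 6.37
tool_pos: [0.4986, 0.1417, 0.3714]
tcp_rot: [0.478, 2.664, -0.106]
wrist_force: [-0.6, -1.0, -0.7]
width: 0.502
grip_force: 0.0
turn deg [ 0.02  0.19 -0.05]
then shift mm, target axes [-19.6  -6.6   1.8]  now axes [-19.6  -6.6   1.9]
grasp pt in guide mm [-19.1  76.6 153.8] t 6.3667 F [-0.6 -1.  -0.7] 0.5022549540998944 0.0
cap [[181. 301.]]
collar [[213. 260.]]
htop [[399. 291.]]
green [[306. 231.]]
red [[317. 258.]]
white [[278. 220.]]
green [302.3 227.8] 123 meas [-24.1  68.6   0. ] exp [-21.2, 71.2, 0]
white [277.2 220.3] 538 meas [-30.   49.6   0. ] exp [-30, 50, 0]
redmark [317.2 257.7] 278 meas [ 0.1 80.1  0. ] exp [0, 80, 0]
cap [183.1 300. ] 878 meas [-0.4  1.1 78. ] exp [0, 0, 78]
handle top [370.  205.5] 488 meas [-53.5 109.9  64. ] exp [-56.6, 106.6, 64]
handle top [369.8 205.4] 506 meas [-53.6 109.8  64. ] exp [-56.6, 106.6, 64]
handle [366.1 200.4] 829 meas [-53.1 110.2  45. ] exp [-56.6, 106.6, 64]
```

View pics/w5c.png

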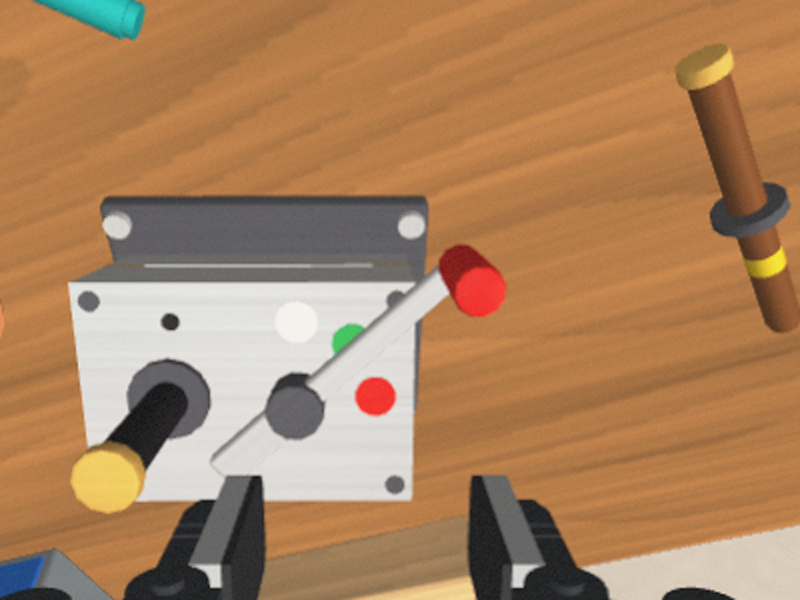

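The lever stands at about 42°: handle at (-53.5,109.8) mm in the guide frame, and part of the green mark is still visible at crop (352,340). I'll regrip with the fingers closing along the swing direction, centred on the exact 45° point.

```bash
python3 -m jog '[{"dx":19,"dy":15,"dz":10,"ax":0,"ay":0,"az":0},{"dx":18,"dy":15,"dz":10,"ax":0,"ay":0,"az":0},{"dx":0,"dy":0,"dz":0,"ax":0,"ay":0,"az":6.5},{"dx":0,"dy":0,"dz":0,"ax":0,"ay":0,"az":6.5},{"dx":0,"dy":0,"dz":0,"ax":0,"ay":0,"az":6.5},{"dx":0,"dy":0,"dz":0,"ax":0,"ay":0,"az":6.5},{"dx":0,"dy":0,"dz":0,"ax":0,"ay":0,"az":6.5},{"dx":0,"dy":0,"dz":0,"ax":0,"ay":0,"az":6.5},{"dx":0,"dy":0,"dz":0,"ax":0,"ay":0,"az":6},{"dx":0,"dy":0,"dz":35,"ax":0,"ay":0,"az":0},{"dx":0,"dy":0,"dz":0,"ax":0,"ay":0,"az":0},{"dx":0,"dy":0,"dz":0,"ax":0,"ay":0,"az":0}]'
python3 - <<'E'
from h import *
plan([-56.6,106.6,42])
import pickle; s=bot.read_state(); c=optics.read_camera("wrist"); cv2.imwrite("pics/w6.png",c["img"][:,:,::-1]); pickle.dump((s,c),open("w6.pkl","wb"))
E
python3 m5.py w6
```

```text
time: 7.42
tool_pos: [0.4971, 0.173, 0.2997]
tcp_rot: [1.464, 2.29, 0.117]
wrist_force: [-0.2, 0.2, -0.1]
width: 0.498
grip_force: 0.0
turn deg [ -0.52  -0.19 -44.78]
then shift mm, target axes [-4.4  1.1 52. ]  now axes [-2.4  4.4 52. ]
grasp pt in guide mm [-62.  104.4  94. ] t 7.4167 F [-0.2  0.2 -0.1] 0.49798759752000993 0.0
green [315.9 335. ] 114 meas [-24.6  67.9   0. ] exp [-21.2, 71.2, 0]
white [290.2 346.2] 597 meas [-30.6  49.8  -0. ] exp [-30, 50, 0]
redmark [355.  347.5] 362 meas [ 0.2 79.8  0. ] exp [0, 80, 0]
cap none
handle top [338.2 306.5] 802 meas [-54.3 111.7  64. ] exp [-56.6, 106.6, 64]
handle top [337.9 304.8] 894 meas [-55.  112.2  64. ] exp [-56.6, 106.6, 64]
handle [335.1 296.7] 1462 meas [-51.8 108.6  45. ] exp [-56.6, 106.6, 64]
```

```bash
python3 -m jog '[{"dx":-2,"dy":5.5,"dz":0,"ax":0,"ay":0,"az":0},{"dx":0,"dy":0,"dz":18,"ax":0,"ay":0,"az":0},{"dx":0,"dy":0,"dz":18,"ax":0,"ay":0,"az":0},{"dx":0,"dy":0,"dz":16,"ax":0,"ay":0,"az":0},{"dx":0,"dy":0,"dz":0,"ax":0,"ay":0,"az":0},{"dx":0,"dy":0,"dz":0,"ax":0,"ay":0,"az":0}]'
python3 -c "
from h import *
plan([-56.6,106.6,42])"
```

```text
time: 7.97
tool_pos: [0.5248, 0.1668, 0.2593]
tcp_rot: [1.462, 2.285, 0.126]
wrist_force: [-0.1, -0.3, 0.3]
width: 0.501
grip_force: 0.0
turn deg [-9.000e-02  3.000e-02 -4.489e+01]
then shift mm, target axes [ 4.  -2.7  3.5]  now axes [ 0.9 -4.7  3.5]
grasp pt in guide mm [-52.6 109.   45.5] t 7.9667 F [-0.1 -0.3  0.3] 0.5010991032929947 0.0
```

```bash
for i in 1 2; do python3 -m jog '[{"dx":0,"dy":0,"dz":0,"ax":0,"ay":0,"az":0},{"dx":0,"dy":0,"dz":0,"ax":0,"ay":0,"az":0},{"dx":0,"dy":0,"dz":0,"ax":0,"ay":0,"az":0}]' >/dev/null
python3 -c "
from h import *
plan([-56.6,106.6,42])"; done
```

```text
turn deg [  0.07   0.11 -44.92]
then shift mm, target axes [ 4.6 -3.1  4.6]  now axes [ 1.1 -5.4  4.6]
grasp pt in guide mm [-51.7 109.7  46.6] t 8.2167 F [-0.4 -0.2  0.2] 0.5024353677221569 0.0
turn deg [-3.00e-02  6.00e-02 -4.49e+01]
then shift mm, target axes [ 3.9 -2.7  3.7]  now axes [ 0.9 -4.7  3.7]
grasp pt in guide mm [-52.6 109.2  45.7] t 8.4667 F [-0.3 -0.1  0. ] 0.5004640287614688 0.0
```

```bash
python3 -m jog '[{"dx":1,"dy":-5,"dz":4,"ax":0,"ay":0,"az":0},{"dx":0,"dy":0,"dz":0,"ax":0,"ay":0,"az":0},{"dx":0,"dy":0,"dz":0,"ax":0,"ay":0,"az":0},{"dx":0,"dy":0,"dz":0,"ax":0,"ay":0,"az":0}]' >/dev/null
python3 -c "
from h import *
plan([-56.6,106.6,42])"
python3 -m jog '[{"dx":0,"dy":0,"dz":0,"ax":0,"ay":0,"az":0},{"dx":0,"dy":0,"dz":0,"ax":0,"ay":0,"az":0},{"dx":0,"dy":0,"dz":0,"ax":0,"ay":0,"az":0},{"dx":0,"dy":0,"dz":0,"ax":0,"ay":0,"az":0},{"dx":0,"dy":0,"dz":0,"ax":0,"ay":0,"az":0},{"dx":0,"dy":0,"dz":0,"ax":0,"ay":0,"az":0},{"dx":0,"dy":0,"dz":0,"ax":0,"ay":0,"az":0},{"dx":0,"dy":0,"dz":0,"ax":0,"ay":0,"az":0}]' 0.1 25
python3 -c "
from h import *
plan([-56.6,106.6,42])"
```

```text
turn deg [-1.000e-01  2.000e-02 -4.489e+01]
then shift mm, target axes [-0.8  0.4 -1. ]  now axes [-0.2  0.9 -1. ]
grasp pt in guide mm [-57.4 105.9  41. ] t 8.8 F [ 0.8  1.5 -0.2] 0.5005761787435946 0.0
time: 9.47
tool_pos: [0.5219, 0.1651, 0.254]
tcp_rot: [1.461, 2.284, 0.128]
wrist_force: [1.3, 2.3, 2.0]
width: 0.179
grip_force: 26.0
turn deg [  0.     0.06 -44.89]
then shift mm, target axes [-0.2 -0.1 -0.4]  now axes [-0.2  0.1 -0.4]
grasp pt in guide mm [-56.6 106.6  41.6] t 9.4667 F [1.3 2.3 2. ] 0.17873711779142887 25.966747999191284
```

```bash
python3 -m jog '[{"dx":0,"dy":0,"dz":0,"ax":0,"ay":0,"az":0},{"dx":0,"dy":0,"dz":0,"ax":0,"ay":0,"az":0},{"dx":0,"dy":0,"dz":0,"ax":0,"ay":0,"az":0},{"dx":0,"dy":0,"dz":0,"ax":0,"ay":0,"az":0},{"dx":0,"dy":0,"dz":-15,"ax":0,"ay":0,"az":0},{"dx":0,"dy":0,"dz":-25,"ax":0,"ay":0,"az":0},{"dx":0,"dy":0,"dz":-30,"ax":0,"ay":0,"az":0},{"dx":0,"dy":0,"dz":-30,"ax":0,"ay":0,"az":0}]' 0.5
python3 -m jog '[{"dx":0,"dy":0,"dz":0,"ax":0,"ay":0,"az":-6.5},{"dx":0,"dy":0,"dz":0,"ax":0,"ay":0,"az":-6.5},{"dx":0,"dy":0,"dz":0,"ax":0,"ay":0,"az":-6.5},{"dx":0,"dy":0,"dz":0,"ax":0,"ay":0,"az":-6.5},{"dx":0,"dy":0,"dz":0,"ax":0,"ay":0,"az":-6.5},{"dx":0,"dy":0,"dz":0,"ax":0,"ay":0,"az":-6.5},{"dx":0,"dy":0,"dz":0,"ax":0,"ay":0,"az":-6},{"dx":-12,"dy":-19,"dz":0,"ax":0,"ay":0,"az":0},{"dx":-12,"dy":-19,"dz":0,"ax":0,"ay":0,"az":0},{"dx":-12,"dy":-19,"dz":0,"ax":0,"ay":0,"az":0},{"dx":0,"dy":0,"dz":0,"ax":0,"ay":0,"az":0},{"dx":0,"dy":0,"dz":0,"ax":0,"ay":0,"az":0},{"dx":0,"dy":0,"dz":0,"ax":0,"ay":0,"az":0},{"dx":0,"dy":0,"dz":0,"ax":0,"ay":0,"az":0}]' >/dev/null
python3 look.py w7;python3 m5.py w7;python3 -c "
from h import *
plan([0,0,132])"
python3 - <<'E'
import cv2; i=cv2.imread("pics/w7.png"); cv2.imwrite("pics/w7c.png",cv2.resize(i[100:400,130:530],(800,600),interpolation=cv2.INTER_CUBIC))
E
```

```text
time: 10.13
tool_pos: [0.4812, 0.1793, 0.344]
tcp_rot: [1.463, 2.286, 0.123]
wrist_force: [0.0, 0.0, 1.5]
width: 0.5
grip_force: 0.0
turn deg [-0.08 -0.03  0.13]
then shift mm, target axes [-21.6  20.1 -10.9]  now axes [-21.6  20.1 -10.9]
grasp pt in guide mm [-21.7  49.7 141.1] t 11.3 F [ 0.4 -0.5  0.1] 0.5028302027151811 0.0
cap [[223. 315.]]
collar [[246. 270.]]
htop [[449. 305.]]
green [[342. 240.]]
red [[353. 267.]]
white [[314. 228.]]
green [337.7 235.9] 92 meas [-24.3  67.8   0. ] exp [-21.2, 71.2, 0]
white [313.  229.1] 516 meas [-29.4  49.6   0. ] exp [-30, 50, 0]
redmark [353.5 267.2] 306 meas [ 0.1 80.2  0. ] exp [0, 80, 0]
cap [219.2 309.7] 508 meas [-3.2 -1.8 78. ] exp [0, 0, 78]
handle top [416.4 208.3] 540 meas [-57.4 106.   64. ] exp [-56.6, 106.6, 64]
handle top [416.2 208.3] 559 meas [-57.4 105.9  64. ] exp [-56.6, 106.6, 64]
handle [408.4 202.7] 1066 meas [-57.1 106.3  45. ] exp [-56.6, 106.6, 64]
turn deg [-0.07 -0.03  0.15]
then shift mm, target axes [-21.6 -50.    9.1]  now axes [-21.5 -50.1   9.2]
grasp pt in guide mm [-21.7  49.8 141.1] t 11.35 F [-0.2 -0.2 -0.7] 0.49899271120179034 0.0
```

View pics/w7c.png

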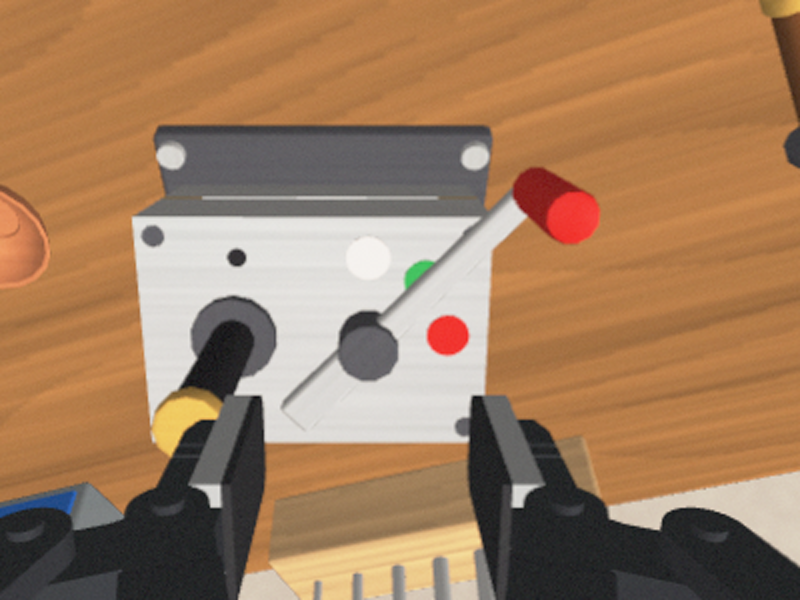

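The lever is now at about 45.5°: handle top at crop (572,215) and the arm over the green mark. Next I go above the punch, whose cap is at crop (187,425).

```bash
python3 -m jog '[{"dx":-7,"dy":-17,"dz":0,"ax":0,"ay":0,"az":0},{"dx":-7,"dy":-17,"dz":0,"ax":0,"ay":0,"az":0},{"dx":-7.5,"dy":-16,"dz":0,"ax":0,"ay":0,"az":0},{"dx":0,"dy":0,"dz":25,"ax":0,"ay":0,"az":0},{"dx":0,"dy":0,"dz":0,"ax":0,"ay":0,"az":0},{"dx":0,"dy":0,"dz":0,"ax":0,"ay":0,"az":0},{"dx":0,"dy":0,"dz":0,"ax":0,"ay":0,"az":0},{"dx":0,"dy":0,"dz":0,"ax":0,"ay":0,"az":0},{"dx":0,"dy":0,"dz":0,"ax":0,"ay":0,"az":0}]' >/dev/null
python3 look.py w8|tail -6;python3 m5.py w8;python3 -c "
from h import *
plan([0,0,45])"
```

```text
cap [[312. 296.]]
collar [[313. 250.]]
htop [[569. 285.]]
green [[421. 217.]]
red [[431. 248.]]
white [[389. 203.]]
green [417.1 212.5] 161 meas [-24.   68.5   0. ] exp [-21.2, 71.2, 0]
white [389.5 203.7] 549 meas [-29.8  50.    0. ] exp [-30, 50, 0]
redmark [431.7 247.8] 392 meas [ 0.1 80.3  0. ] exp [0, 80, 0]
cap [312.9 294.6] 1248 meas [-0.5  0.4 78. ] exp [0, 0, 78]
handle top [540.7 170.3] 753 meas [-57.3 105.7  64. ] exp [-56.6, 106.6, 64]
handle top [540.4 170.3] 784 meas [-57.2 105.6  64. ] exp [-56.6, 106.6, 64]
handle [528.8 168.2] 1578 meas [-56.5 110.8  45. ] exp [-56.6, 106.6, 64]
turn deg [-0.02  0.07  0.14]
then shift mm, target axes [ 0.8 -0.1 72.1]  now axes [ 0.9 -0.1 72.1]
grasp pt in guide mm [1.000e+00 1.000e-01 1.171e+02] t 12.15 F [ 0.4 -0.   0.4] 0.4987238467830913 0.0
```

View pics/w8.png

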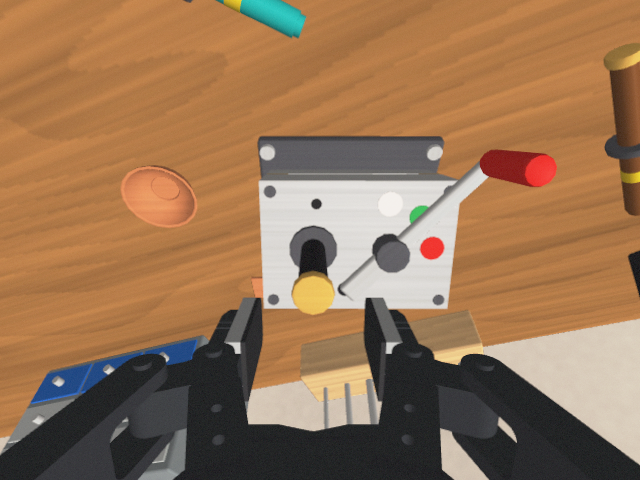

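The cap at (313,294) is centred between the pads and the lever is clear of the collar. I descend 72 mm and grip.

```bash
python3 -m jog '[{"dx":1,"dy":0,"dz":18,"ax":0,"ay":0,"az":0},{"dx":0,"dy":0,"dz":18,"ax":0,"ay":0,"az":0},{"dx":0,"dy":0,"dz":18,"ax":0,"ay":0,"az":0},{"dx":0,"dy":0,"dz":18,"ax":0,"ay":0,"az":0},{"dx":0,"dy":0,"dz":0,"ax":0,"ay":0,"az":0},{"dx":0,"dy":0,"dz":0,"ax":0,"ay":0,"az":0},{"dx":0,"dy":0,"dz":0,"ax":0,"ay":0,"az":0},{"dx":0,"dy":0,"dz":0,"ax":0,"ay":0,"az":0},{"dx":0,"dy":0,"dz":0,"ax":0,"ay":0,"az":0}]' 
python3 -c "
from h import *
plan([0,0,45])"
python3 -m jog '[{"dx":0,"dy":0,"dz":0,"ax":0,"ay":0,"az":0},{"dx":0,"dy":0,"dz":0,"ax":0,"ay":0,"az":0},{"dx":0,"dy":0,"dz":0,"ax":0,"ay":0,"az":0},{"dx":0,"dy":0,"dz":0,"ax":0,"ay":0,"az":0},{"dx":0,"dy":0,"dz":0,"ax":0,"ay":0,"az":0},{"dx":0,"dy":0,"dz":0,"ax":0,"ay":0,"az":0},{"dx":0,"dy":0,"dz":0,"ax":0,"ay":0,"az":0},{"dx":0,"dy":0,"dz":0,"ax":0,"ay":0,"az":0},{"dx":0,"dy":0,"dz":0,"ax":0,"ay":0,"az":0},{"dx":0,"dy":0,"dz":0,"ax":0,"ay":0,"az":0}]' 0.1 50
python3 -c "
from h import *
plan([0,0,45])
s=bot.read_state(); print('F guide',(G.T@s['wrist_force']).round(1),s['torque'].round(2))"
```

```text
time: 12.9
tool_pos: [0.5319, 0.0475, 0.2819]
tcp_rot: [0.475, 2.666, -0.107]
wrist_force: [-0.4, 0.1, -0.5]
width: 0.499
grip_force: 0.0
turn deg [-0.01  0.14  0.09]
then shift mm, target axes [0.5 0.2 0.8]  now axes [0.5 0.2 0.8]
grasp pt in guide mm [ 0.9 -0.2 45.8] t 12.9 F [-0.4  0.1 -0.5] 0.4986383875891087 0.0
time: 13.73
tool_pos: [0.5317, 0.0474, 0.2812]
tcp_rot: [0.475, 2.667, -0.108]
wrist_force: [-4.1, 2.1, 6.1]
width: 0.183
grip_force: 48.4
turn deg [-0.04  0.06  0.09]
then shift mm, target axes [0.  0.3 0.1]  now axes [0.  0.3 0.1]
grasp pt in guide mm [ 0.2 -0.4 45.1] t 13.7333 F [-4.1  2.1  6.1] 0.18303400469104752 48.44095677137375
F guide [-1.6  0.6  7.5] [ 0.21  0.39 -0.08]
```

```bash
python3 -m jog '[{"dx":0,"dy":0,"dz":-2,"ax":0,"ay":0,"az":0},{"dx":0,"dy":0,"dz":-2,"ax":0,"ay":0,"az":0},{"dx":0,"dy":0,"dz":-2,"ax":0,"ay":0,"az":0},{"dx":0,"dy":0,"dz":-2,"ax":0,"ay":0,"az":0},{"dx":0,"dy":0,"dz":-2,"ax":0,"ay":0,"az":0},{"dx":0,"dy":0,"dz":-2,"ax":0,"ay":0,"az":0},{"dx":0,"dy":0,"dz":0,"ax":0,"ay":0,"az":0},{"dx":0,"dy":0,"dz":0,"ax":0,"ay":0,"az":0}]'
cat > f.py <<'E'
from h import *
plan([0,0,78]); s=bot.read_state(); print('F guide',(G.T@s['wrist_force']).round(1),"T guide",(G.T@s['torque']).round(2))
E
python3 f.py
```

```text
time: 14.4
tool_pos: [0.5268, 0.0491, 0.2916]
tcp_rot: [0.476, 2.668, -0.108]
wrist_force: [0.5, 2.2, -1.2]
width: 0.174
grip_force: 48.8
turn deg [-0.05  0.04  0.1 ]
then shift mm, target axes [ -0.2   0.4 -21.2]  now axes [ -0.2   0.4 -21.2]
grasp pt in guide mm [-0.1 -0.6 56.8] t 14.4 F [ 0.5  2.2 -1.2] 0.17438695691439504 48.760830760002136
F guide [-0.8  2.2 -0.9] T guide [ 0.47  0.03 -0.01]
```

```bash
python3 -m jog '[{"dx":0,"dy":0.2,"dz":-2,"ax":0,"ay":0,"az":0},{"dx":0,"dy":0.2,"dz":-2,"ax":0,"ay":0,"az":0},{"dx":0,"dy":0,"dz":-2,"ax":0,"ay":0,"az":0},{"dx":0,"dy":0,"dz":-2,"ax":0,"ay":0,"az":0},{"dx":0,"dy":0,"dz":-2,"ax":0,"ay":0,"az":0},{"dx":0,"dy":0,"dz":-2,"ax":0,"ay":0,"az":0},{"dx":0,"dy":0,"dz":-2,"ax":0,"ay":0,"az":0},{"dx":0,"dy":0,"dz":-2,"ax":0,"ay":0,"az":0},{"dx":0,"dy":0,"dz":-2,"ax":0,"ay":0,"az":0},{"dx":0,"dy":0,"dz":-2,"ax":0,"ay":0,"az":0},{"dx":0,"dy":0,"dz":-1,"ax":0,"ay":0,"az":0},{"dx":0,"dy":0,"dz":0,"ax":0,"ay":0,"az":0},{"dx":0,"dy":0,"dz":0,"ax":0,"ay":0,"az":0},{"dx":0,"dy":0,"dz":0,"ax":0,"ay":0,"az":0}]' 
python3 f.py
python3 - <<'E'
from h import *
import pickle
a=optics.read_camera("scene"); 
s=bot.read_state(); c=optics.read_camera("wrist"); pickle.dump((s,c),open("w9.pkl","wb"))
i=c["img"][:,:,::-1][140:380,160:560]
p=proj(a,M+G@np.array([0,0,.02]))[0].astype(int); print(p)
j=a["img"][:,:,::-1][p[1]-50:p[1]+50,p[0]-33:p[0]+33]
o=np.hstack([cv2.resize(i,(480,400)),cv2.resize(j,(264,400),interpolation=cv2.INTER_CUBIC)]); cv2.imwrite("pics/w9.png",o)
for z in (0,3,13,33,39): print(z,proj(c,M+G@np.array([0,0,z/1e3]),s)[0].round(0))
E
python3 m5.py w9
```

```text
time: 15.57
tool_pos: [0.5186, 0.0525, 0.3104]
tcp_rot: [0.476, 2.668, -0.108]
wrist_force: [0.9, 0.3, -0.2]
width: 0.18
grip_force: 48.9
turn deg [-0.08  0.01  0.1 ]
then shift mm, target axes [-0.4  0.1 -0.4]  now axes [-0.4  0.1 -0.4]
grasp pt in guide mm [-0.3 -0.3 77.6] t 15.5667 F [ 0.9  0.3 -0.2] 0.17972468330534758 48.93540143966675
F guide [ 0.6  0.6 -0.5] T guide [ 0.18 -0.01 -0.03]
[334 239]
0 [313. 270.]
3 [313. 272.]
13 [313. 278.]
33 [313. 293.]
39 [313. 299.]
green [437.5 229.8] 266 meas [-23.8  68.8   0. ] exp [-21.2, 71.2, 0]
white [404.3 218.4] 589 meas [-30.3  50.    0. ] exp [-30, 50, 0]
redmark [453.6 270.4] 552 meas [ 0.1 80.4  0. ] exp [0, 80, 0]
cap [312.8 377. ] 340 meas [14.8 -0.1 78. ] exp [0, 0, 78]
handle top [605.3 184.1] 1229 meas [-57.3 105.6  64. ] exp [-56.6, 106.6, 64]
handle top [605.  184.1] 1256 meas [-57.3 105.5  64. ] exp [-56.6, 106.6, 64]
handle [595.5 182.1] 2113 meas [-55.7 116.1  45. ] exp [-56.6, 106.6, 64]
```

View pics/w9.png

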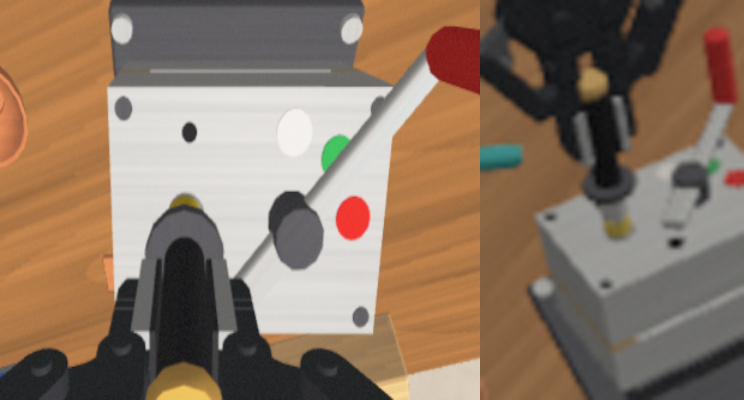

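The wrist and scene views show the yellow band just out of the block (scene crop about (618,226)). The lever is still on green, and the cap is at scene crop (594,82). I check the lift numerically.

Run:
```python
from h import *
import pickle
a=optics.read_camera("scene"); hs=cv2.cvtColor(a["img"],cv2.COLOR_RGB2HSV)
m=cv2.inRange(hs,(15,90,90),(35,255,255)); h0=cv2.cvtColor(cv2.imread("pics/scene0.png"),cv2.COLOR_BGR2HSV); m0=cv2.inRange(h0,(15,90,90),(35,255,255))
for mm in (m0,m):
    mm[:190]=0; mm[262:]=0; mm[:,:318]=0; mm[:,348:]=0
    n,l,st,ce=cv2.connectedComponentsWithStats(mm); print([(st[i].tolist(),ce[i].round(1).tolist()) for i in range(1,n) if st[i,4]>4])
for z in (0,10,74,78,107,111,115): print(z,proj(a,M+G@np.array([0,0,z/1e3]))[0].round(1))
s,c=pickle.load(open("w9.pkl","rb"))
hw=cv2.cvtColor(c["img"],cv2.COLOR_RGB2HSV); w=cv2.inRange(hw,(20,100,60),(35,255,255)); w[:230]=0; w[300:]=0; w[:,:280]=0;w[:,345:]=0
x,y,ww,hh=cv2.boundingRect(w); print("band wrist",x,y,ww,hh)
for z in (0,1,2,3,4,6): print(z,proj(c,M+G@np.array([-.008,0,z/1e3]),s)[0].round(1))
for l in (30,32,33,34,36): print("collar under -x edge",l,proj(c,M+G@np.array([-.016,0,l/1e3]),s)[0].round(1), "top", proj(c,M+G@np.array([-.016,0,(l+6)/1e3]),s)[0].round(1))
g=c["img"][225:300,308:318].mean((1,2)).round(0).astype(int); print(list(zip(range(225,300),g)))
```

```text
[([328, 190, 3, 3, 5], [328.8, 191.0]), ([322, 200, 4, 4, 7], [323.4, 201.7]), ([334, 214, 4, 4, 7], [335.3, 215.7]), ([325, 217, 11, 9, 72], [330.2, 221.0])]
[([326, 206, 7, 8, 47], [328.7, 209.3]), ([332, 244, 7, 4, 20], [335.0, 245.6])]
0 [335.9 246.2]
10 [335.2 242.9]
74 [330.8 221.3]
78 [330.5 219.9]
107 [328.4 209.5]
111 [328.1 208. ]
115 [327.8 206.5]
band wrist 302 258 24 8
0 [313.4 256.6]
1 [313.3 257.2]
2 [313.3 257.8]
3 [313.3 258.3]
4 [313.3 258.9]
6 [313.3 260.1]
collar under -x edge 30 [313.3 260.6] top [313.3 264.7]
collar under -x edge 32 [313.3 261.9] top [313.3 266.2]
collar under -x edge 33 [313.3 262.6] top [313.2 266.9]
collar under -x edge 34 [313.3 263.3] top [313.2 267.7]
collar under -x edge 36 [313.3 264.7] top [313.2 269.2]
[(225, np.int64(200)), (226, np.int64(217)), (227, np.int64(218)), (228, np.int64(218)), (229, np.int64(219)), (230, np.int64(219)), (231, np.int64(220)), (232, np.int64(219)), (233, np.int64(218)), (234, np.int64(219)), (235, np.int64(221)), (236, np.int64(221)), (237, np.int64(219)), (238, np.int64(219)), (239, np.int64(222)), (240, np
[... 569 characters left out ...]
4(70)), (267, np.int64(91)), (268, np.int64(98)), (269, np.int64(98)), (270, np.int64(99)), (271, np.int64(99)), (272, np.int64(99)), (273, np.int64(99)), (274, np.int64(99)), (275, np.int64(98)), (276, np.int64(99)), (277, np.int64(99)), (278, np.int64(98)), (279, np.int64(99)), (280, np.int64(99)), (281, np.int64(93)), (282, np.int64(68)), (283, np.int64(34)), (284, np.int64(29)), (285, np.int64(27)), (286, np.int64(27)), (287, np.int64(28)), (288, np.int64(26)), (289, np.int64(27)), (290, np.int64(26)), (291, np.int64(28)), (292, np.int64(28)), (293, np.int64(28)), (294, np.int64(28)), (295, np.int64(27)), (296, np.int64(28)), (297, np.int64(26)), (298, np.int64(28)), (299, np.int64(27))]
```

```bash
python3 -m jog '[{"dx":0,"dy":0,"dz":-0.3,"ax":0,"ay":0,"az":0},{"dx":0,"dy":0,"dz":0,"ax":0,"ay":0,"az":0},{"dx":0,"dy":0,"dz":0,"ax":0,"ay":0,"az":0},{"dx":0,"dy":0,"dz":0,"ax":0,"ay":0,"az":0},{"dx":0,"dy":0,"dz":0,"ax":0,"ay":0,"az":0}]'; python3 f.py; python3 -c "
from workcell import bot
print(bot.finish_job())"
```

```text
time: 16.13
tool_pos: [0.5185, 0.0525, 0.3104]
tcp_rot: [0.476, 2.668, -0.108]
wrist_force: [3.1, -0.7, -2.4]
width: 0.18
grip_force: 48.9
turn deg [-0.08  0.01  0.11]
then shift mm, target axes [-0.5  0.1 -0.4]  now axes [-0.5  0.1 -0.4]
grasp pt in guide mm [-0.4 -0.3 77.6] t 16.1333 F [ 3.1 -0.7 -2.4] 0.17977674653179726 48.89484465122223
F guide [ 1.8  0.4 -3.5] T guide [ 0.25 -0.14  0.06]
the job is handed in; nothing more can be done
None
```

The job is handed in at about 16 s: the lever rests on the green mark (about 45.5° by camera), and the gripper holds the punch still with 49 N at about 33 mm lift, still in its bore, with the yellow band just showing above the block.

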